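# Turn the swatch leaf

### The job

The one leaf of the open swatch book has been left part-way up on its stiff hinge. With the outside of the fingers or a fingertip, turn it over the spine and press it fully flat on the other side, so that the samples it covered can be seen. Do it steadily, without flicking or pinching the leaf, do not shift or lift the book, leave everything else on the table where it is, and take the hand away.

Things in the scene. Friction and masses are not known exactly. Their poses are not given: they have to be found in the camera images.
- book: open swatch book, loose on the table, about 1.6 kg: wooden base board 170 mm (its x) by 290 mm (its y) by 8 mm, and on it two stacks of sample boards (150 x 122 mm, top at 22.5 mm above the table), one on each side of a steel spine rod that runs along its x axis. The leaf's closed side is its -y side, the side to turn it to is its +y side. Origin: centre of the underside, at table height; z up
- spine (a point): middle of the spine rod, on the hinge axis, 26 mm above the table; the hinge axis runs along the book's x; the two posts that carry the rod stand 79 mm either way along x and rise to 33 mm
- leaf_edge (a point): middle of the leaf's free edge, 132 mm from the hinge axis. Leaf: a rigid board 140 mm long (along the spine), 6 mm thick, about 0.12 kg, reaching from 12 to 132 mm from the hinge axis. Its own y axis points from the free edge to the hinge; its own z is the normal of the face that is uppermost at joint 0
- leaf (a joint): angle of the leaf (rad): 0 = flat on the book's -y side, pi/2 = upright, pi (the stop) = flat on the +y side; starts between 0.6 and 1.1. The hinge is stiff (about 0.15 N m of friction, some 1 to 2.5 N at the free edge) and the leaf stays at any angle where it is left, so it must be pushed all the way down
- tub: clear plastic paint tub, 92 mm wide, 100 tall, open, some pink paint in it; origin at the centre of its underside. Bystander, loose, to be left alone
- tape: roll of paper tape lying flat, 90 mm across, 24 tall; origin at the centre of its underside. Bystander, loose, to be left alone
- weight: steel pattern weight with a small knob, 56 mm across, 48 tall; origin at the centre of its underside. Bystander, loose, to be left alone
- brush: brush lying on the table, 200 mm long (origin at its middle, underside). Bystander, loose, to be left alone
- bottle: black capped bottle, 54 mm across, 150 tall; origin at the centre of its underside. Bystander, loose, to be left alone
- mug: white mug, 80 mm across, 90 tall; origin at the centre of its underside. Bystander, loose, to be left alone
- blocks: wooden block, 50 x 70 x 35 mm tall; origin at the centre of its underside. Bystander, loose, to be left alone

How it is judged (in metres and radians):
At the end, for the whole second after the job is handed in: The leaf lies flat on the book's +y side (joint within 0.07 rad of pi, its free edge within about 10 mm of the stack), at rest and let go; the book is within 15 mm of where it was and lies level; each bystander is within 20 mm of where it stood (value of joint leaf above 3.07 rad and velocity of joint leaf between -0.05 and 0.05 rad/s and distance of book from where it was at the start of the episode below 0.015 m and angle between book's own z axis and vertical below 0.05 rad and distance of each of tub, tape, weight, brush, bottle, mug, blocks from where it was at the start of the episode below 0.02 m); the robot touches nothing.
It fails at once if the leaf is pinched (both faces pressed at once by more than 8 N) (contact force between the fingers and leaf_c0 above 8 N and contact force between the fingers and leaf_c1 above 8 N).
It fails at once if the leaf is flicked (faster than 6 rad/s) (velocity of joint leaf above 6 rad/s or velocity of joint leaf below -6 rad/s).
It fails at once if the book is shifted by more than 15 mm (distance of book from where it was at the start of the episode above 0.015 m).
It fails at once if the book is lifted or tipped (height (world z) of book above 0.012 m or angle between book's own z axis and vertical above 0.1 rad).
It fails at once if a bystander is moved by more than 20 mm or tipped over (distance of any of tub, tape, weight, brush, bottle, mug, blocks from where it was at the start of the episode above 0.02 m or angle between any of tub, tape, weight, bottle, mug, blocks's own z axis and vertical above 0.4 rad).
It also fails if it takes over 40 s, if anything falls off the work surface, if the arm or the gripper's body presses on something with over 40 N, if the wrist force passes 120 N, or if a joint passes its speed limit or range.

### The arm

A 6-joint arm with a two-finger parallel gripper is mounted at the origin on the work surface. World frame = base frame: x ahead of the robot, y to its left, z up, the work surface at z = 0. Lengths are in m, angles in degrees, forces in N, time in s.
With the tool pointing down it reaches from about 0.35 to 0.875 m from the base axis. Payload 4.2 kg.
Tool frame: the origin (TCP) lies at the very end of the fingers, on their centre line; the grasp point (between the pads) lies 19 mm behind it (r.hold_point_z is the distance from the TCP to the grasp point, in m); z points along the fingers, y is the direction in which the jaws open and shut (so a half turn about z gives the same grasp; the last joint's range is limited). The gripper opens to 87 mm and grips with 3 to 60 N. Pads are 19 mm wide; open, the fingers measure 117 mm over their backs; the gripper's body (75 mm by 190 mm) begins 51 mm behind the grasp point.
Start: joints at [-53.251, 22.042, 0.453, 0, -68.411, -14.817], TCP at [0.233, -0.58, 0.223] pointing down, gripper open.
Joint ranges: [-179.83, 179.83], [-69.29, 118.12], [-61.27, 80.66], [-181.25, 117.63], [-171.15, -9.14], [-177.46, 177.46]. Speed limits (degrees/s): [159.86, 159.86, 180, 180, 180, 180].

### API

Orientations are given as a 3x3 rotation matrix whose columns are the frame's x, y, z axes.
In Python, from station import r, cams, ticket gives the robot as it stands.
- The arm moves only by the tool drive_tool, never from a script. Its argument "deltas" is a list of rows, each an object of numbers: "dx", "dy", "dz": the shift along the tool's x, y, z in m; "wx", "wy", "wz": the turn, a rotation vector about the tool's x, y, z in degrees. A call has 1 to 20 rows; each row is the pose to reach, as a shift and turn from the pose commanded when the call began, along the tool's axes at that moment; what a row does not reach only later rows make up. A row lasts 1/10 s, in which the tool goes at most 50 mm and 8.59 degrees, less where a joint would pass 70% of its speed; a pose out of reach is approached as far as the arm can. A call with a gripper value outside its range is refused whole. "gripper" is the opening, from 0 (shut) to 1 (fully open), set as the call begins (left out, the last holds). The fingers move at their own pace and stop on an object; the grip force is fixed at half the most. Time passes only in rows, so rows that repeat a pose let the fingers close. It gives the time, the measured TCP pose, the force and the opening at its end, in the units of the state.
- r.sense(): the state, without advancing time (a new reading comes with each control period).
- cams.capture(name): name is "side" or "top" or "wrist"; returns the picture (420x560x3 uint8, red, green, blue); there is no depth.
- cams.camera_model(name): a dict with "intrinsics" (3x3 intrinsics, pixels), "extrinsics" (4x4, takes a point from world to camera coordinates); the wrist camera has in their place "T_tool_cam" (4x4, takes a point from camera to tool coordinates, whose origin is the TCP and whose axes are the flange's). Camera axes: x right, y down, z forward; pixel columns grow to the right and rows downward; lengths in m; the calibration is good to about 2 mm. A picture is of the moment at which its call begins: read the wrist's pose just before it. camera_model takes no time and is no camera call.
- ticket.finish_job(): hands the job in, once; it reports no verdict.
The state is a dict: "time_s": time; "joints": joint angles; "joint_velocities": joint speeds; "effort": joint torques, N m; "tcp_pos": TCP position; "ee_rot": TCP orientation; "wrist_force": force on the tool from outside, world axes, zero at the start; "moment": the same for the moment, N m; "gripper_width": opening from 0.0 (shut) to 1.0 (fully open).
Only numpy, scipy, OpenCV 4.12 (cv2) and the standard library are available. Lean on these libraries where they do the work, as an engineer would, in place of code of your own. Each camera call takes 0.05 s, during which the arm holds its last target.

## Working session

There is one attempt and no reset: what is moved stays moved. The work goes in short steps, Python scripts to look and compute and a tool call to move; the robot and the scene stay as the last step left them, time stands still between calls to the robot, and variables do not carry over. Pictures are saved under pics/ and viewed, and the job is handed in when it is done.

Besides the shell and the picture viewer there is one more tool, called as name(argument=value, ...) on one line, values as JSON. drive_tool: Moves the arm, as the interface text tells. Its arguments: {"type":"object","properties":{"deltas":{"type":"array","items":{"type":"object","properties":{"dx":{"type":"number"},"dy":{"type":"number"},"dz":{"type":"number"},"wx":{"type":"number"},"wy":{"type":"number"},"wz":{"type":"number"}}}},"gripper":{"type":"number"}},"required":["deltas"]}

```bash
ls; mkdir -p pics; python3 - <<'E'
from station import r,cams,ticket
import cv2
print(r.sense())
for n in ["side","top"]:
    cv2.imwrite(f"pics/{n}0.png",cams.capture(n)[:,:,::-1])
    print(cams.camera_model(n))
print(cams.camera_model("wrist"))
E
```

```text
pics
{'time_s': 0.0, 'joints': array([-5.32516093e+01,  2.20903554e+01,  3.78475920e-01, -2.85762515e-02,
       -6.84099961e+01, -1.48178431e+01]), 'joint_velocities': array([ 0.06090836,  0.00313812, -0.0398283 , -0.01701545, -0.03156607,
        0.00770589]), 'effort': array([-3.84643517e-04, -3.90667033e+01,  1.87403566e+01,  4.21987072e+00,
        1.09644915e-02, -2.18647838e-04]), 'tcp_pos': array([ 0.23322717, -0.57919894,  0.22145604]), 'ee_rot': array([[-9.27705928e-01, -3.73310727e-01, -9.01044414e-04],
       [-3.73311802e-01,  9.27703816e-01,  1.98183852e-03],
       [ 9.60607619e-05,  2.17493386e-03, -9.99997630e-01]]), 'wrist_force': array([0.05893682, 0.26517962, 0.47359526]), 'moment': array([-0.04244176,  0.0018386 ,  0.01663961]), 'gripper_width': 1.002051021020584}
{'intrinsics': array([[511.51042685,   0.        , 283.63320531],
       [  0.        , 511.51042685, 206.82763094],
       [  0.        ,   0.        ,   1.        ]]), 'extrinsics': array([[-0.9934108 , -0.11455752, -0.00339844,  0.60013519],
       [-0.07366928,  0.66099281, -0.74676726,  0.0251139 ]
[... 381 characters left out ...]
.99678273,  0.00293588, -0.08009722,  0.6009184 ],
       [ 0.08007132, -0.0080773 , -0.99675641,  1.00471995],
       [ 0.        ,  0.        ,  0.        ,  1.        ]])}
{'intrinsics': array([[327.32099504,   0.        , 278.89612974],
       [  0.        , 327.32099504, 209.11037916],
       [  0.        ,   0.        ,   1.        ]]), 'T_tool_cam': array([[-5.38788605e-04, -9.57783872e-01, -2.87488720e-01,
         7.95377281e-02],
       [ 9.99999697e-01, -6.77519923e-04,  3.83073165e-04,
        -1.01293331e-04],
       [-5.61680635e-04, -2.87488426e-01,  9.57783947e-01,
        -1.63674098e-01],
       [ 0.00000000e+00,  0.00000000e+00,  0.00000000e+00,
         1.00000000e+00]])}
```

View pics/side0.png

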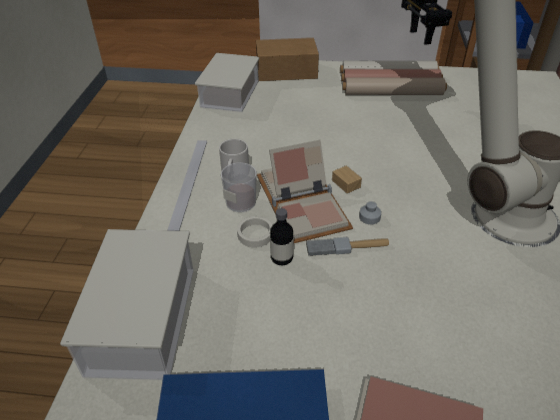

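View pics/top0.png

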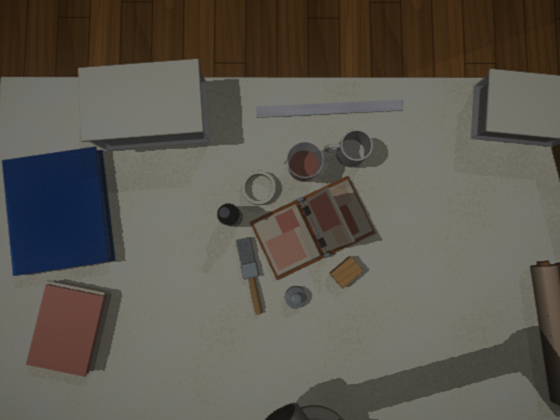

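The top view shows the book with base corners near (251,222), (346,179), (374,233) and (276,278). The leaf is on the right half, and the bare stack is on the left (+y). I'll enlarge both views.

```bash
python3 - <<'E'
import cv2
a=cv2.imread("pics/top0.png")[160:300,210:400]; cv2.imwrite("pics/topz.png",cv2.resize(a,None,fx=4,fy=4,interpolation=cv2.INTER_CUBIC))
a=cv2.imread("pics/side0.png")[130:250,240:370]; cv2.imwrite("pics/sidez.png",cv2.resize(a,None,fx=5,fy=5,interpolation=cv2.INTER_CUBIC))
E
```

```text
(no output)
```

View pics/topz.png

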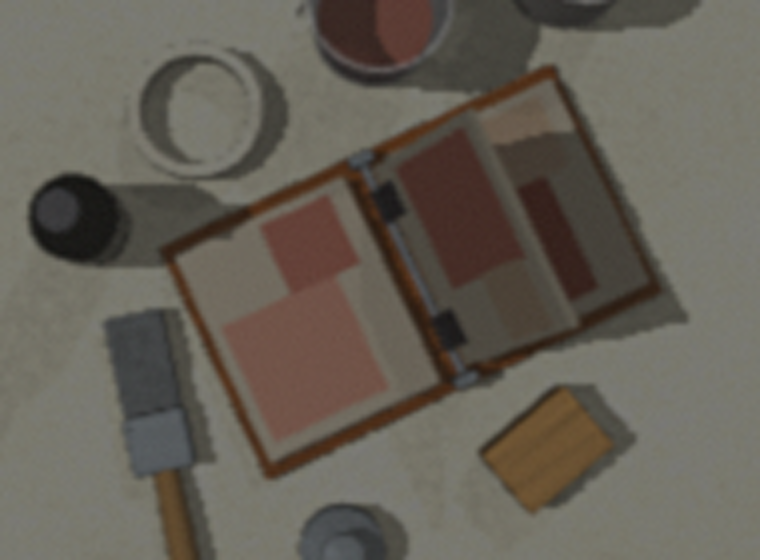

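View pics/sidez.png

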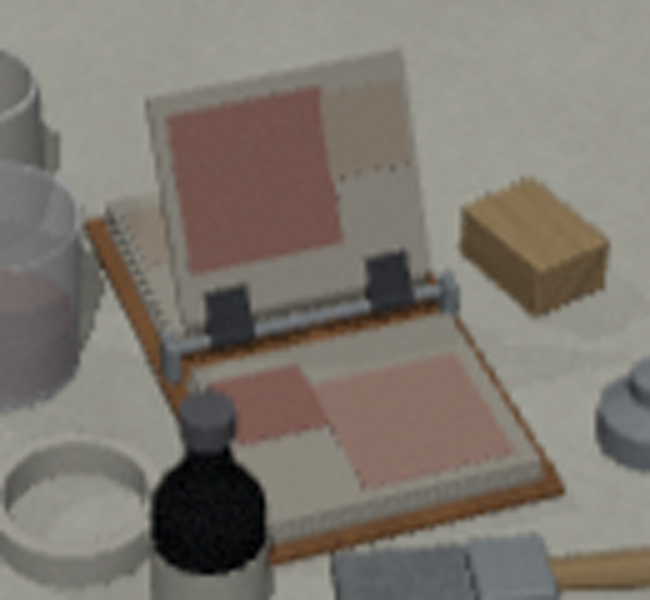

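The posts are at zoomed-top (362,158) and (465,377). The leaf's free-edge corners are at about (472,112) and (578,325) in the top zoom, and (148,100) and (402,50) in the side zoom. I'll work out positions from these.

```bash
cat > h.py <<'E'
import numpy as np, cv2
from station import r,cams
M={n:cams.camera_model(n) for n in ("side","top")}
def ray(n,u,v):
    K,E=M[n]["intrinsics"],M[n]["extrinsics"]
    d=E[:3,:3].T@np.linalg.solve(K,[u,v,1.]); c=-E[:3,:3].T@E[:3,3]; return c,d
def onz(n,u,v,z):
    c,d=ray(n,u,v); return c+d*(z-c[2])/d[2]
def P(n): return M[n]["intrinsics"]@M[n]["extrinsics"][:3]
def tri(t,s):
    X=cv2.triangulatePoints(P("top"),P("side"),np.array(t,float).reshape(2,1),np.array(s,float).reshape(2,1)); return (X[:3]/X[3]).ravel()
def tz(u,v): return ((u+.5)/4-.5+210,(v+.5)/4-.5+160)
def sz(u,v): return ((u+.5)/5-.5+240,(v+.5)/5-.5+130)
E
python3 - <<'E'
from h import *
np.set_printoptions(precision=4,suppress=True)
C=np.array([onz("top",*tz(*p),.008) for p in [(165,250),(552,68),(658,290),(270,475)]])
print(C, C.mean(0))
L=C[1]-C[0],C[2]-C[3]; print([np.linalg.norm(C[i]-C[(i+1)%4]) for i in range(4)])
p=np.array([onz("top",*tz(*q),.033) for q in [(362,158),(465,377)]]);print(p,p.mean(0),np.linalg.norm(p[0]-p[1]))
yb=-(C[1]-C[0]+C[2]-C[3]);yb/=np.linalg.norm(yb); print("yb",yb,np.degrees(np.arctan2(-yb[0],yb[1])))
o=(C.mean(0)+p.mean(0))/2
xb=np.array([yb[1],-yb[0],0])
print("org",o,"xb",xb)
for t,s in [((472,112),(148,100)),((578,325),(402,50))]:
    X=tri(tz(*t),sz(*s)); l=[xb@(X-o),yb@(X-o),X[2]]; print(X,l, np.arctan2(l[2]-.026,-l[1]), np.hypot(l[2]-.026,l[1]))
# side base corners check
for s in [(88,225),(562,492)]: 
    X=onz("side",*sz(*s),.008);print("side",X)
# bystanders
for n,(u,v,z) in dict(bottle=(60,212,.15),tape=(205,110,.024),tub=(383,10,.1),weight=(345,545,.04),block=(548,450,.035)).items():
    X=onz("top",*tz(u,v),z);print(n,X,"local",xb@(X-o),yb@(X-o))
X=onz("top",355,148,.09);print("mug",X,xb@(X-o),yb@(X-o))
E
```

```text
[[ 0.5691  0.1601  0.008 ]
 [ 0.69   -0.0978  0.008 ]
 [ 0.5416 -0.1656  0.008 ]
 [ 0.4218  0.091   0.008 ]] [ 0.5556 -0.0031  0.008 ]
[np.float64(0.28484298230142235), np.float64(0.16309847797779142), np.float64(0.2832105622976806), np.float64(0.16276409099242767)]
[[ 0.6272  0.0306  0.033 ]
 [ 0.4858 -0.0346  0.033 ]] [ 0.5565 -0.002   0.033 ] 0.15575257930773792
yb [-0.4238  0.9058 -0.    ] 25.071871010403694
org [ 0.5561 -0.0026  0.0205] xb [0.9058 0.4238 0.    ]
[ 0.6436 -0.0289  0.1413] [np.float64(0.06811313288517136), np.float64(-0.06090278770461288), np.float64(0.14131819770735024)] 1.0849002255339413 0.13041256179013072
[ 0.5179 -0.0885  0.1413] [np.float64(-0.07094662279204247), np.float64(-0.06166191570038527), np.float64(0.14133460363225434)] 1.0798261407774534 0.1307832659129242
side [ 0.6901 -0.0905  0.008 ]
side [0.4194 0.0985 0.008 ]
bottle [0.5842 0.2083 0.15  ] local 0.11484034998184492 0.17911334755702404
tape [0.6601 0.1329 0.024 ] local 0.15162266397677115 0.07863285009952917
tub [0.7108 0.02   0.1   ] local 0.14977265108490753 -0.04512751005549272
weight [0.3808 0.0432 0.04  ] local -0.13935149175461356 0.11567597943689892
block [ 0.4393 -0.0869  0.035 ] local -0.1414892450771944 -0.02692056157420907
mug [ 0.7481 -0.1038  0.09  ] 0.13102754534295724 -0.17302966412367368
```

The calibration checks out: board and posts match to about 2 mm. The book origin is at about (0.556, -0.003), its +y is (-0.424, 0.906), and the leaf is at about 1.08 rad. The tool's y axis is already within 3° of the book's y. I'll shut the gripper and go to a spot above and behind the leaf.

drive_tool(deltas=[{"dx": -0.01,"dy": 0.006},{"dx": -0.03,"dy": 0.018},{"dx": -0.06,"dy": 0.036},{"dx": -0.09,"dy": 0.054},{"dx": -0.12,"dy": 0.072},{"dx": -0.15,"dy": 0.09},{"dx": -0.18,"dy": 0.108},{"dx": -0.21,"dy": 0.126,"wz": -1},{"dx": -0.24,"dy": 0.144,"wz": -1},{"dx": -0.27,"dy": 0.162,"wz": -2},{"dx": -0.3,"dy": 0.18,"wz": -2},{"dx": -0.33,"dy": 0.198,"wz": -3},{"dx": -0.36,"dy": 0.216,"wz": -3},{"dx": -0.39,"dy": 0.234,"wz": -3.2},{"dx": -0.42,"dy": 0.252,"wz": -3.2},{"dx": -0.45,"dy": 0.27,"wz": -3.2},{"dx": -0.48,"dy": 0.288,"wz": -3.2},{"dx": -0.505,"dy": 0.3,"wz": -3.2},{"dx": -0.52,"dy": 0.309,"wz": -3.2},{"dx": -0.52,"dy": 0.309,"wz": -3.2}], gripper=0)

```text
schema error: expected keys dx, dy, dz, wx, wy, wz
```

drive_tool(deltas=[{"dx": -0.01,"dy": 0.006,"dz": 0,"wx": 0,"wy": 0,"wz": 0},{"dx": -0.03,"dy": 0.018,"dz": 0,"wx": 0,"wy": 0,"wz": 0},{"dx": -0.06,"dy": 0.036,"dz": 0,"wx": 0,"wy": 0,"wz": 0},{"dx": -0.09,"dy": 0.054,"dz": 0,"wx": 0,"wy": 0,"wz": 0},{"dx": -0.12,"dy": 0.072,"dz": 0,"wx": 0,"wy": 0,"wz": 0},{"dx": -0.15,"dy": 0.09,"dz": 0,"wx": 0,"wy": 0,"wz": -1},{"dx": -0.18,"dy": 0.108,"dz": 0,"wx": 0,"wy": 0,"wz": -1},{"dx": -0.21,"dy": 0.126,"dz": 0,"wx": 0,"wy": 0,"wz": -1},{"dx": -0.24,"dy": 0.144,"dz": 0,"wx": 0,"wy": 0,"wz": -2},{"dx": -0.27,"dy": 0.162,"dz": 0,"wx": 0,"wy": 0,"wz": -2},{"dx": -0.3,"dy": 0.18,"dz": 0,"wx": 0,"wy": 0,"wz": -2},{"dx": -0.33,"dy": 0.198,"dz": 0,"wx": 0,"wy": 0,"wz": -3},{"dx": -0.36,"dy": 0.216,"dz": 0,"wx": 0,"wy": 0,"wz": -3},{"dx": -0.39,"dy": 0.234,"dz": 0,"wx": 0,"wy": 0,"wz": -3.2},{"dx": -0.42,"dy": 0.252,"dz": 0,"wx": 0,"wy": 0,"wz": -3.2},{"dx": -0.45,"dy": 0.27,"dz": 0,"wx": 0,"wy": 0,"wz": -3.2},{"dx": -0.48,"dy": 0.288,"dz": 0,"wx": 0,"wy": 0,"wz": -3.2},{"dx": -0.505,"dy": 0.3,"dz": 0,"wx": 0,"wy": 0,"wz": -3.2},{"dx": -0.52,"dy": 0.309,"dz": 0,"wx": 0,"wy": 0,"wz": -3.2},{"dx": -0.52,"dy": 0.309,"dz": 0,"wx": 0,"wy": 0,"wz": -3.2}], gripper=0)

```text
time_s: 2.1
tcp_pos: [0.6011, -0.0969, 0.2219]
ee_rot: [[-0.904, -0.427, -0.001], [-0.427, 0.904, 0.0], [0.001, 0.0, -1.0]]
wrist_force: [0.2, -0.5, 0.2]
gripper_width: 0.002
```

drive_tool(deltas=[{"dx": 0,"dy": 0,"dz": 0.02,"wx": 0,"wy": 0,"wz": 0},{"dx": 0,"dy": 0,"dz": 0.04,"wx": 0,"wy": 0,"wz": 0},{"dx": 0,"dy": 0,"dz": 0.06,"wx": 0,"wy": 0,"wz": 0},{"dx": 0,"dy": 0,"dz": 0.08,"wx": 0,"wy": 0,"wz": 0},{"dx": 0,"dy": 0,"dz": 0.1,"wx": 0,"wy": 0,"wz": 0},{"dx": 0,"dy": 0,"dz": 0.115,"wx": 0,"wy": 0,"wz": 0},{"dx": 0,"dy": 0,"dz": 0.12,"wx": 0,"wy": 0,"wz": 0},{"dx": 0,"dy": 0,"dz": 0.12,"wx": 0,"wy": 0,"wz": 0}])

```text
time_s: 2.9
tcp_pos: [0.5995, -0.0994, 0.1021]
ee_rot: [[-0.906, -0.424, -0.002], [-0.424, 0.906, -0.0], [0.002, 0.001, -1.0]]
wrist_force: [1.0, -0.4, -0.2]
gripper_width: 0.004
```

```bash
python3 - <<'E'
from h import *
a=cams.capture("side")[:,:,::-1]
cv2.imwrite("pics/side1.png",cv2.resize(a[60:270,200:480],None,fx=2.8,fy=2.8))
E
```

```text
(no output)
```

View pics/side1.png

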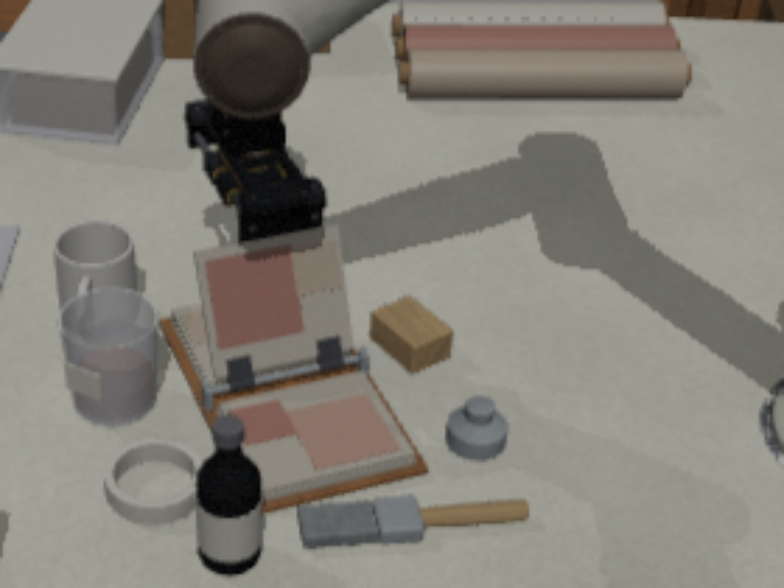

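The gripper is behind the leaf and its body clears the free edge. Next I push slowly toward upright, rising slightly as I go.

drive_tool(deltas=[{"dx": 0,"dy": 0.006,"dz": -0.004,"wx": 0,"wy": 0,"wz": 0},{"dx": 0,"dy": 0.012,"dz": -0.008,"wx": 0,"wy": 0,"wz": 0},{"dx": 0,"dy": 0.018,"dz": -0.012,"wx": 0,"wy": 0,"wz": 0},{"dx": 0,"dy": 0.024,"dz": -0.012,"wx": 0,"wy": 0,"wz": 0},{"dx": 0,"dy": 0.03,"dz": -0.014,"wx": 0,"wy": 0,"wz": 0},{"dx": 0,"dy": 0.036,"dz": -0.014,"wx": 0,"wy": 0,"wz": 0},{"dx": 0,"dy": 0.042,"dz": -0.016,"wx": 0,"wy": 0,"wz": 0},{"dx": 0,"dy": 0.048,"dz": -0.018,"wx": 0,"wy": 0,"wz": 0},{"dx": 0,"dy": 0.054,"dz": -0.02,"wx": 0,"wy": 0,"wz": 0},{"dx": 0,"dy": 0.06,"dz": -0.02,"wx": 0,"wy": 0,"wz": 0}])

```text
time_s: 3.95
tcp_pos: [0.5752, -0.044, 0.1231]
ee_rot: [[-0.905, -0.425, 0.001], [-0.425, 0.905, 0.0], [-0.001, -0.0, -1.0]]
wrist_force: [0.9, -2.3, 5.3]
gripper_width: 0.006
```

```bash
python3 - <<'E'
from h import *
a=cams.capture("side")[:,:,::-1]
cv2.imwrite("pics/side2.png",cv2.resize(a[60:270,200:480],None,fx=2.8,fy=2.8))
E
```

```text
(no output)
```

View pics/side2.png

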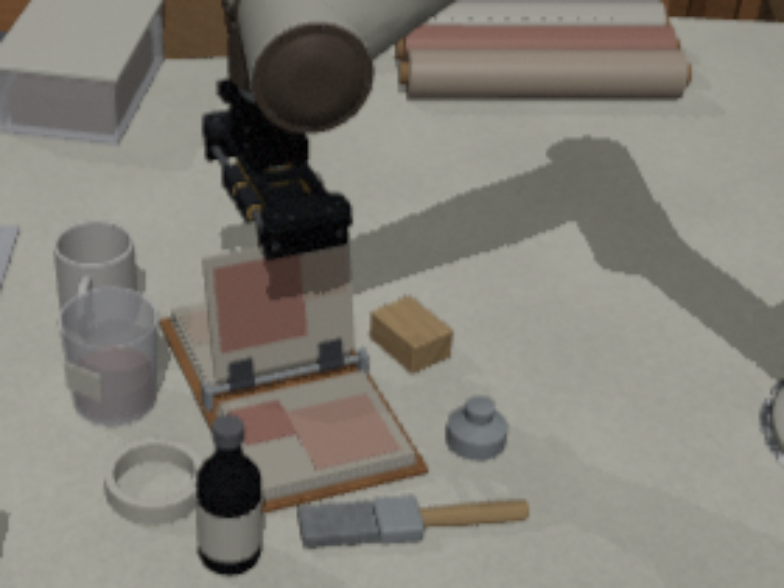

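The leaf is now at about 75°, with the fingers behind it and nothing else disturbed. I'll check the upward force reading at rest.

drive_tool(deltas=[{"dx": 0,"dy": 0,"dz": 0,"wx": 0,"wy": 0,"wz": 0}])

```text
time_s: 4.1
tcp_pos: [0.5743, -0.0438, 0.122]
ee_rot: [[-0.905, -0.425, -0.001], [-0.425, 0.905, 0.001], [0.001, 0.001, -1.0]]
wrist_force: [-0.0, -1.2, 1.5]
gripper_width: 0.005
```

The force settles at 1–2 N, as expected from the hinge. I'll carry on over the top along the arc.

drive_tool(deltas=[{"dx": 0,"dy": 0.006,"dz": -0.001,"wx": 0,"wy": 0,"wz": 0},{"dx": 0,"dy": 0.012,"dz": -0.002,"wx": 0,"wy": 0,"wz": 0},{"dx": 0,"dy": 0.018,"dz": -0.003,"wx": 0,"wy": 0,"wz": 0},{"dx": 0,"dy": 0.024,"dz": -0.004,"wx": 0,"wy": 0,"wz": 0},{"dx": 0,"dy": 0.03,"dz": -0.004,"wx": 0,"wy": 0,"wz": 0},{"dx": 0,"dy": 0.036,"dz": -0.004,"wx": 0,"wy": 0,"wz": 0},{"dx": 0,"dy": 0.042,"dz": -0.003,"wx": 0,"wy": 0,"wz": 0},{"dx": 0,"dy": 0.048,"dz": -0.002,"wx": 0,"wy": 0,"wz": 0},{"dx": 0,"dy": 0.054,"dz": -0.001,"wx": 0,"wy": 0,"wz": 0},{"dx": 0,"dy": 0.06,"dz": 0.001,"wx": 0,"wy": 0,"wz": 0},{"dx": 0,"dy": 0.066,"dz": 0.003,"wx": 0,"wy": 0,"wz": 0},{"dx": 0,"dy": 0.072,"dz": 0.005,"wx": 0,"wy": 0,"wz": 0},{"dx": 0,"dy": 0.078,"dz": 0.008,"wx": 0,"wy": 0,"wz": 0},{"dx": 0,"dy": 0.084,"dz": 0.012,"wx": 0,"wy": 0,"wz": 0},{"dx": 0,"dy": 0.089,"dz": 0.016,"wx": 0,"wy": 0,"wz": 0},{"dx": 0,"dy": 0.094,"dz": 0.019,"wx": 0,"wy": 0,"wz": 0},{"dx": 0,"dy": 0.099,"dz": 0.023,"wx": 0,"wy": 0,"wz": 0},{"dx": 0,"dy": 0.099,"dz": 0.023,"wx": 0,"wy": 0,"wz": 0}])

```text
time_s: 5.9
tcp_pos: [0.532, 0.0455, 0.0987]
ee_rot: [[-0.905, -0.425, -0.002], [-0.425, 0.905, -0.0], [0.002, 0.001, -1.0]]
wrist_force: [-0.1, 0.6, 0.5]
gripper_width: 0.004
```

```bash
python3 - <<'E'
from h import *
a=cams.capture("side")[:,:,::-1]
cv2.imwrite("pics/side3.png",cv2.resize(a[60:270,200:480],None,fx=2.8,fy=2.8))
E
```

```text
(no output)
```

View pics/side3.png

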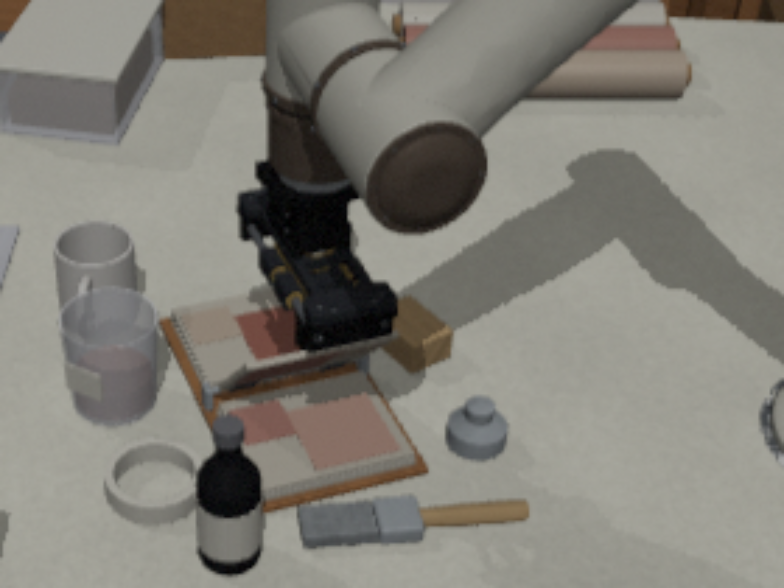

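The leaf is past upright at about 135°, the tool is where planned, and contact forces are low. Now I'll bring it down the rest of the arc.

drive_tool(deltas=[{"dx": 0,"dy": 0.004,"dz": 0.004,"wx": 0,"wy": 0,"wz": 0},{"dx": 0,"dy": 0.008,"dz": 0.008,"wx": 0,"wy": 0,"wz": 0},{"dx": 0,"dy": 0.012,"dz": 0.013,"wx": 0,"wy": 0,"wz": 0},{"dx": 0,"dy": 0.016,"dz": 0.02,"wx": 0,"wy": 0,"wz": 0},{"dx": 0,"dy": 0.019,"dz": 0.026,"wx": 0,"wy": 0,"wz": 0},{"dx": 0,"dy": 0.022,"dz": 0.032,"wx": 0,"wy": 0,"wz": 0},{"dx": 0,"dy": 0.025,"dz": 0.038,"wx": 0,"wy": 0,"wz": 0},{"dx": 0,"dy": 0.027,"dz": 0.044,"wx": 0,"wy": 0,"wz": 0},{"dx": 0,"dy": 0.028,"dz": 0.049,"wx": 0,"wy": 0,"wz": 0},{"dx": 0,"dy": 0.029,"dz": 0.054,"wx": 0,"wy": 0,"wz": 0},{"dx": 0,"dy": 0.03,"dz": 0.058,"wx": 0,"wy": 0,"wz": 0},{"dx": 0,"dy": 0.03,"dz": 0.061,"wx": 0,"wy": 0,"wz": 0},{"dx": 0,"dy": 0.03,"dz": 0.063,"wx": 0,"wy": 0,"wz": 0},{"dx": 0,"dy": 0.03,"dz": 0.063,"wx": 0,"wy": 0,"wz": 0}])

```text
time_s: 7.35
tcp_pos: [0.52, 0.0721, 0.0362]
ee_rot: [[-0.905, -0.425, -0.001], [-0.425, 0.905, -0.0], [0.001, 0.0, -1.0]]
wrist_force: [0.3, -0.2, -0.3]
gripper_width: 0.005
```

drive_tool(deltas=[{"dx": 0,"dy": 0,"dz": 0.002,"wx": 0,"wy": 0,"wz": 0},{"dx": 0,"dy": 0,"dz": 0.004,"wx": 0,"wy": 0,"wz": 0},{"dx": 0,"dy": 0,"dz": 0.006,"wx": 0,"wy": 0,"wz": 0},{"dx": 0,"dy": 0,"dz": 0.007,"wx": 0,"wy": 0,"wz": 0},{"dx": 0,"dy": 0,"dz": 0.007,"wx": 0,"wy": 0,"wz": 0}])

```text
time_s: 7.85
tcp_pos: [0.5201, 0.0723, 0.0295]
ee_rot: [[-0.905, -0.425, -0.0], [-0.425, 0.905, -0.0], [0.0, -0.0, -1.0]]
wrist_force: [0.8, 0.9, 0.1]
gripper_width: 0.004
```

drive_tool(deltas=[{"dx": 0,"dy": 0,"dz": 0.001,"wx": 0,"wy": 0,"wz": 0},{"dx": 0,"dy": 0,"dz": 0.001,"wx": 0,"wy": 0,"wz": 0},{"dx": 0,"dy": 0,"dz": 0.001,"wx": 0,"wy": 0,"wz": 0}])

```text
time_s: 8.15
tcp_pos: [0.5202, 0.0722, 0.0294]
ee_rot: [[-0.905, -0.425, 0.0], [-0.425, 0.905, -0.0], [-0.0, -0.0, -1.0]]
wrist_force: [-2.5, 0.5, 7.0]
gripper_width: 0.008
```

drive_tool(deltas=[{"dx": 0,"dy": 0,"dz": 0.001,"wx": 0,"wy": 0,"wz": 0},{"dx": 0,"dy": 0,"dz": 0.001,"wx": 0,"wy": 0,"wz": 0},{"dx": 0,"dy": 0,"dz": 0.001,"wx": 0,"wy": 0,"wz": 0}])

```text
time_s: 8.45
tcp_pos: [0.5202, 0.0722, 0.0293]
ee_rot: [[-0.905, -0.425, 0.0], [-0.425, 0.905, -0.0], [-0.0, -0.0, -1.0]]
wrist_force: [-4.2, 0.2, 13.2]
gripper_width: 0.005
```

The fingers have stopped hard at z = 0.029, which is the flat height, at 13 N, so the leaf is down. I'll lift straight up and back the hand away.

drive_tool(deltas=[{"dx": 0,"dy": 0,"dz": -0.003,"wx": 0,"wy": 0,"wz": 0},{"dx": 0,"dy": 0,"dz": -0.01,"wx": 0,"wy": 0,"wz": 0},{"dx": 0,"dy": 0,"dz": -0.03,"wx": 0,"wy": 0,"wz": 0},{"dx": 0,"dy": 0,"dz": -0.06,"wx": 0,"wy": 0,"wz": 0},{"dx": 0,"dy": 0,"dz": -0.09,"wx": 0,"wy": 0,"wz": 0},{"dx": 0,"dy": 0,"dz": -0.12,"wx": 0,"wy": 0,"wz": 0},{"dx": 0,"dy": 0,"dz": -0.15,"wx": 0,"wy": 0,"wz": 0},{"dx": 0,"dy": 0,"dz": -0.18,"wx": 0,"wy": 0,"wz": 0},{"dx": 0.02,"dy": -0.03,"dz": -0.2,"wx": 0,"wy": 0,"wz": 0},{"dx": 0.04,"dy": -0.06,"dz": -0.2,"wx": 0,"wy": 0,"wz": 0},{"dx": 0.06,"dy": -0.09,"dz": -0.2,"wx": 0,"wy": 0,"wz": 0},{"dx": 0.08,"dy": -0.12,"dz": -0.2,"wx": 0,"wy": 0,"wz": 0},{"dx": 0.1,"dy": -0.15,"dz": -0.2,"wx": 0,"wy": 0,"wz": 0},{"dx": 0.12,"dy": -0.18,"dz": -0.2,"wx": 0,"wy": 0,"wz": 0},{"dx": 0.14,"dy": -0.21,"dz": -0.2,"wx": 0,"wy": 0,"wz": 0},{"dx": 0.16,"dy": -0.24,"dz": -0.2,"wx": 0,"wy": 0,"wz": 0},{"dx": 0.18,"dy": -0.27,"dz": -0.2,"wx": 0,"wy": 0,"wz": 0},{"dx": 0.2,"dy": -0.3,"dz": -0.2,"wx": 0,"wy": 0,"wz": 0},{"dx": 0.21,"dy": -0.31,"dz": -0.2,"wx": 0,"wy": 0,"wz": 0},{"dx": 0.21,"dy": -0.31,"dz": -0.2,"wx": 0,"wy": 0,"wz": 0}])

```text
time_s: 10.45
tcp_pos: [0.4608, -0.2988, 0.2272]
ee_rot: [[-0.907, -0.422, -0.001], [-0.422, 0.907, 0.0], [0.001, 0.001, -1.0]]
wrist_force: [0.1, 0.1, -0.6]
gripper_width: 0.004
```

```bash
python3 - <<'E'
from h import *
a=cams.capture("side")[:,:,::-1]
cv2.imwrite("pics/side4.png",cv2.resize(a[130:250,240:370],None,fx=5,fy=5,interpolation=cv2.INTER_CUBIC))
a=cams.capture("top")[:,:,::-1]
cv2.imwrite("pics/top4.png",cv2.resize(a[160:300,210:400],None,fx=4,fy=4,interpolation=cv2.INTER_CUBIC))
E
```

```text
(no output)
```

View pics/side4.png

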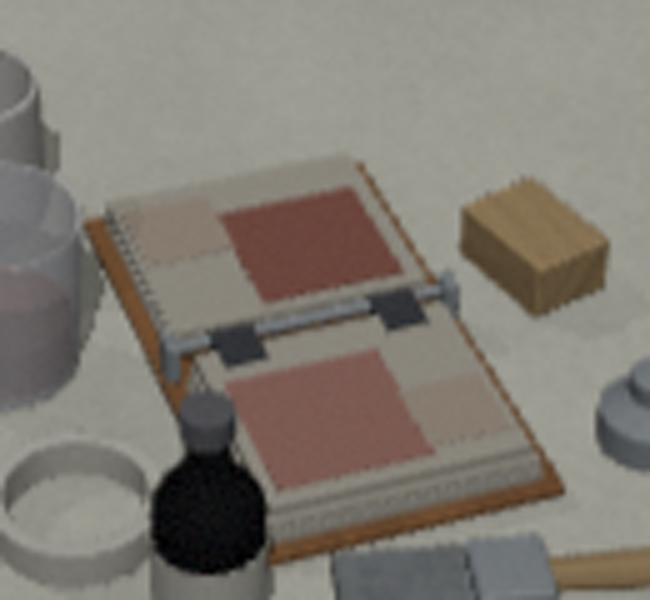

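View pics/top4.png

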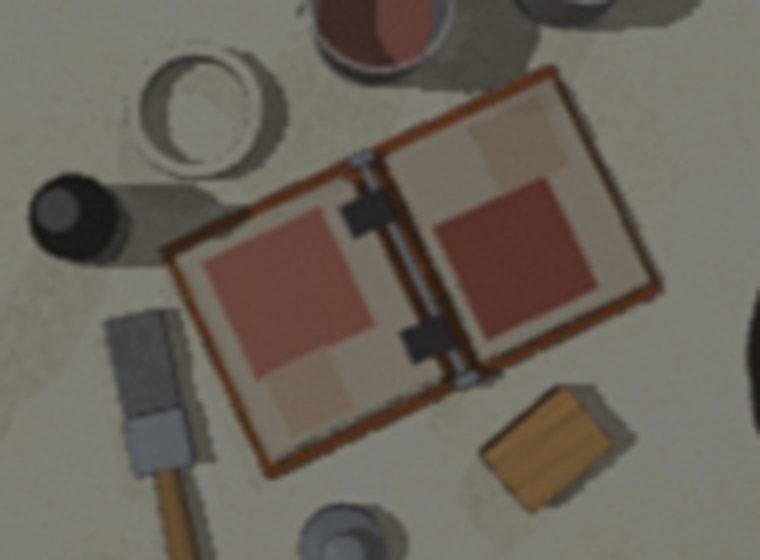

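The leaf lies flat on the +y stack and the covered samples show. The book's corners (165,250), (270,475) and (658,290) are at the same pixels as before, and so are the bystanders in view. I'll hand the job in.

```bash
python3 - <<'E'
from station import ticket
print(ticket.finish_job())
E
```

```text
the job is handed in; nothing more can be done
None
```

The leaf is turned over the spine and pressed flat on the book's +y side, and the job was handed in at about 10.5 s of the 40 s. I used the shut fingers: I pushed it steadily past upright, followed the arc down, pressed, then lifted straight off and moved the hand away.

- **Leaf flat:** the fingertips stopped firm at 29.3 mm above the table, where I expected about 29 mm for a flat leaf, with about 13 N of press. In the last pictures it lies on the +y stack and the samples it covered are showing.
- **Book and other objects:** the book's corners and the things around it that were in view are at the same pixels as at the start. The mug and tub were only partly in the close-up views, but they show no change there.
- **Forces:** there was one short reading of about 5 N upward on the wrist while the leaf was being raised. It fell to 1–2 N once the arm paused, so I took it as friction from the moving edge.
- **Not measured:** the leaf's joint angle cannot be read directly, so "flat" rests on the fingertip height and the pictures. No check failed or disagreed.

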